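# Sweep the nuts off the sorting board into the tray

### The arm

A 6-joint arm with a two-finger parallel gripper is mounted at the origin on the work surface; the furniture and walls round the work are solid. World frame = base frame: x ahead of the robot, y to its left, z up, the work surface at z = 0. Lengths are in m, angles in rad, forces in N, time in s.
With the tool pointing down it reaches from about 0.25 to 0.725 m from the base axis. Payload 4 kg.
Tool frame: the origin (TCP) lies where the fingers leave the gripper's body, on its centre line; the fingertips stand 73 mm ahead of it and the grasp point (between the pads) lies 54 mm ahead of it (bot.tip_reach is the z of the fingertips in the tool frame, in m); z points along the fingers, x is the direction in which the jaws open and shut, and the axes are right-handed (so a half turn about z gives the same grasp; the last joint's range is limited). The gripper opens to 85 mm and grips with 20 to 120 N. Pads are 22 mm wide; open, the fingers measure 114 mm over their backs; the gripper's body (76 mm by 85 mm) begins 54 mm behind the grasp point. The pads swing forward as they close: fully open they stand 13 mm farther back than shut.
Start: joints at [1.246, 0.241, 0.005, 1.335, 0, 1.571], TCP at [0.16, 0.474, 0.304] pointing down, gripper open.
Joint ranges: [-2.72, 2.72], [-1.05, 1.87], [-1.09, 1.28], [-1.99, 2.15], [-1.42, 1.44], [-3.14, 3.14]. Speed limits (rad/s): [2.79, 2.79, 3.14, 3.14, 3.14, 3.14].

### API

Orientations are given as a unit quaternion [x, y, z, w].
In Python, from workcell import bot, vision, job_done gives the robot as it stands.
- The arm moves only by the tool drive_tool, never from a script. Its argument "steps" is one flat list of numbers, 7 for each row, row after row: the shift along the tool's x, y, z in m, then the turn, a rotation vector about the tool's x, y, z in degrees, then the closure, from -1 (fully open) to 1 (shut). A call has 1 to 8 rows; each row shifts and turns the commanded pose from where the row before left it, along the tool's axes as they then stand; what a row does not reach is not made up. A row lasts 1/12 s, in which the tool goes at most 41.7 mm and 7.16 degrees, less where a joint would pass 70% of its speed; a pose out of reach is approached as far as the arm can. A call is refused whole if a number of a shift passes 0.0417 or a number of a turn 7.16, either way. A call with a gripper value outside its range is refused whole. The fingers move at their own pace and stop on an object; the grip force is fixed at half the most. Time passes only in rows, so rows that do not move let the fingers close. It gives the time, the measured TCP pose, the force and the opening at its end, in the units of the state.
- bot.get_obs(): the state, without advancing time (a new reading comes with each control period).
- vision.camera(name): name is "scene" or "top" or "wrist"; returns (picture, depth): 384x512x3 uint8, red, green, blue; 384x512 float32, m along the optical axis (not along the pixel's ray), 0 where there is no reading.
- vision.camera_model(name): a dict with "mtx" (3x3 intrinsics, pixels), "rvec" (rotation vector, rad) and "tvec" (3), from world to camera coordinates, as OpenCV has them. Camera axes: x right, y down, z forward; pixel columns grow to the right and rows downward; lengths in m; the calibration is good to about 2 mm. The wrist camera is an equidistant fisheye: a pixel r from the principal point sees the ray r / f radians off the axis. A picture is of the moment at which its call begins: read the wrist's pose just before it. camera_model takes no time and is no camera call; for the wrist camera it gives the pose at the moment of the call.
- job_done(): hands the job in, once; it reports no verdict.
The state is a dict: "clock": time; "joint_pos": joint angles; "joint_vel": joint speeds; "tau": joint torques, N m; "eef_pos": TCP position; "tool_rot": TCP orientation; "ft_force": force on the tool from outside, world axes, zero at the start; "ft_torque": the same for the moment, N m; "grip_width": finger opening in m.
Only numpy, scipy, OpenCV 4.12 (cv2) and the standard library are available. Lean on these libraries where they do the work, as an engineer would, in place of code of your own. Each camera call takes 0.05 s, during which the arm holds its last target.

### The job

Using the fingertips like a brush, sweep the three steel hex nuts along the sorting board and over its open end, so that all three drop into the red tray. Only push them, never lift them, and leave the brass bush standing where it is on the board, and the mug and the grey hub where they are on the bench.

Things in the scene. Friction and masses are not known exactly. Their poses are not given: they have to be found in the camera images.
- sorting_board: grey metal board, green rims, 144 (x) x 230 (y) mm, fixed. Origin: under its centre at bench height. Flat upper face 60 mm above the origin. Rims 7 mm thick rise 10 mm above the face at both x sides (130 mm clear between) and at the back, y = +115. The end at y = -115 is open and level, faces away from the robot and overhangs the red tray by 30 mm: sweep along board -y.
- red_tray: red open tray, fixed under the board's open end: origin (centre of its underside) at board x 0, y -200 mm; axes parallel to the board's. Inside: tray x -75 to +70, y -108 to +108 mm; floor 2 mm, walls about 41 mm above the bench, two small corner tabs 60 mm. A nut whose centre is pushed past the board's open edge tips over and drops in.
- brass_bush: loose flanged brass bush standing on the board, foot 54 mm in diameter, 44 mm high; origin at the centre of its underside, z up. At board y 34 to 44 mm, x about -34 or +34 mm, beside one of the nuts and behind another (farther from the tray). It must stay there.
- mug: loose black and white mug, 82 mm in diameter with a handle, 97 mm high, on the bench ahead of the robot, right of the tray; origin at the centre of its underside. Bystander.
- grey_hub: loose grey steel hub, 86 mm in diameter, 46 mm high, on the bench to the right; origin at the centre of its underside. Bystander.
- nut_1: loose steel M20 hex nut lying flat on the board: 30 mm across flats, 34.6 mm across corners, 16 mm high, 0.045 to 0.09 kg, any yaw. Origin: the middle of the nut, in its bore, 8 mm above the board's face (z = 0.068) at the start. Two of the nuts lie at board y -92 to -64 mm, 25 to 45 mm either side of board x = 0; the third at board y 34 to 44 mm beside the bush.
- nut_2: loose steel M20 hex nut lying flat on the board: 30 mm across flats, 34.6 mm across corners, 16 mm high, 0.045 to 0.09 kg, any yaw. Origin: the middle of the nut, in its bore, 8 mm above the board's face (z = 0.068) at the start. Two of the nuts lie at board y -92 to -64 mm, 25 to 45 mm either side of board x = 0; the third at board y 34 to 44 mm beside the bush.
- nut_3: loose steel M20 hex nut lying flat on the board: 30 mm across flats, 34.6 mm across corners, 16 mm high, 0.045 to 0.09 kg, any yaw. Origin: the middle of the nut, in its bore, 8 mm above the board's face (z = 0.068) at the start. Two of the nuts lie at board y -92 to -64 mm, 25 to 45 mm either side of board x = 0; the third at board y 34 to 44 mm beside the bush.

How it is judged:
By the outcome, as a careful person would: the job done as asked, in the order asked, and still so for the second after the job is handed in, with the robot touching nothing.
It also fails if it takes over 48 s, if anything falls off the work surface, if the arm or the gripper's body presses on something with over 40 N, if the wrist force passes 120 N, or if a joint passes its speed limit or range.

## Working session

There is one attempt and no reset: what is moved stays moved. The work goes in short steps, Python scripts to look and compute and a tool call to move; the robot and the scene stay as the last step left them, time stands still between calls to the robot, and variables do not carry over. Pictures are saved under pics/ and viewed, and the job is handed in when it is done.

Besides the shell and the picture viewer there is one more tool, called after "Request:" as name(argument=value, ...) on one line, values as JSON. drive_tool: Moves the arm, as the interface text tells. Its arguments: {"type":"object","properties":{"steps":{"type":"array"}},"required":["steps"]}

```bash
mkdir -p pics; python3 - <<'E'
from workcell import bot, vision
import cv2,numpy as np
o=bot.get_obs(); print({k:np.round(v,4).tolist() for k,v in o.items()}, bot.tip_reach)
for n in ["scene","top"]:
    p,d=vision.camera(n); m=vision.camera_model(n)
    np.savez(f"{n}0.npz",p=p,d=d,**m)
    cv2.imwrite(f"pics/{n}0.png",p[:,:,::-1]); print(n,m, d.min(),d.max())
E
```

```text
{'clock': 0.0, 'joint_pos': [1.246, 0.2414, 0.0037, 1.3352, -0.0, 1.5708], 'joint_vel': [0.0024, 0.0004, 0.0008, -0.0018, 0.0002, -0.0004], 'tau': [0.0012, -37.2314, 25.2409, 0.017, 0.0001, -0.0], 'eef_pos': [0.1594, 0.4734, 0.303], 'tool_rot': [0.8121, 0.5835, -0.0008, 0.0006], 'ft_force': [-0.203, 0.4684, -0.0509], 'ft_torque': [-0.0384, -0.0746, -0.0612], 'grip_width': 0.0853} 0.0726
scene {'mtx': array([[473.51890454,   0.        , 254.73653367],
       [  0.        , 473.51890454, 189.87526015],
       [  0.        ,   0.        ,   1.        ]]), 'rvec': array([ 0.90987776, -2.33963077,  1.22600684]), 'tvec': array([0.50909901, 0.21533175, 1.44298118])} 0.0 3.9995806
top {'mtx': array([[374.0306054 ,   0.        , 258.27692805],
       [  0.        , 374.0306054 , 195.15473111],
       [  0.        ,   0.        ,   1.        ]]), 'rvec': array([ 2.13050616, -2.12425353,  0.14461284]), 'tvec': array([0.13676075, 0.59540125, 1.10166315])} 0.0 2.3105912
```

View pics/scene0.png

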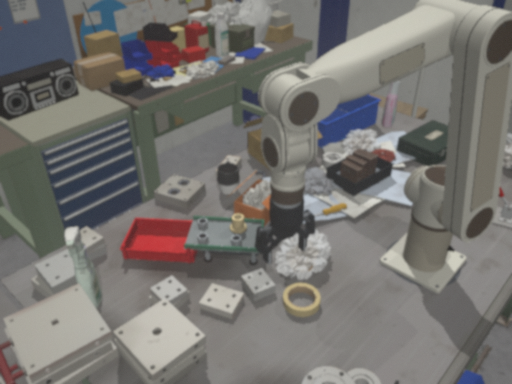

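View pics/top0.png

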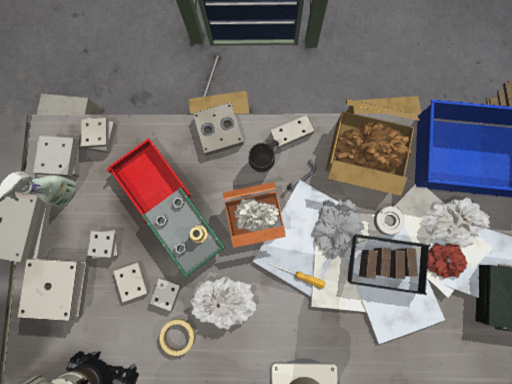

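The scene view shows the board at about (225,235) with the brass bush at (238,222). The top view shows the board at about (182,230), the nuts near (178,202), (162,221) and (181,248), the bush at (199,233), and the tray at upper left.

```bash
cat > h.py <<'E'
import cv2,numpy as np
def ray(m,uv):
    R=cv2.Rodrigues(np.asarray(m['rvec']))[0]; t=np.asarray(m['tvec'])
    uv=np.atleast_2d(uv).astype(float); K=m['mtx']
    d=np.c_[(uv[:,0]-K[0,2])/K[0,0],(uv[:,1]-K[1,2])/K[1,1],np.ones(len(uv))]
    return -R.T@t, d@R
def plane(m,uv,z):
    c,d=ray(m,uv); return c+d*((z-c[2])/d[:,2])[:,None]
def proj(m,P):
    return cv2.projectPoints(np.atleast_2d(P).astype(float),np.asarray(m['rvec']),np.asarray(m['tvec']),m['mtx'],None)[0][:,0]
E
python3 - <<'E'
import cv2,numpy as np
from h import *
f=np.load('top0.npz'); p=f['p']
hsv=cv2.cvtColor(p,cv2.COLOR_RGB2HSV)
for nm,lo,hi in [('green',(65,80,40),(90,255,200)),('brass',(12,90,90),(32,255,255)),('red',(0,180,80),(4,255,255))]:
    k=cv2.inRange(hsv,lo,hi); k[:, :100]=0;k[:,235:]=0;k[:130]=0;k[285:]=0
    ys,xs=np.nonzero(k); print(nm,len(xs),xs.min(),xs.max(),ys.min(),ys.max())
    if nm!='brass':
        pts=plane(f,np.c_[xs,ys],0.07 if nm=='green' else .041)[:,:2]
        r=cv2.minAreaRect(pts.astype(np.float32)*1000); print(r, cv2.boxPoints(r).round(1).tolist())
    else:
        print(plane(f,[xs.mean(),ys.mean()],0.1))
c=cv2.resize(p[185:285,130:240],None,fx=6,fy=6,interpolation=cv2.INTER_CUBIC)
cv2.imwrite('pics/c0.png',c[:,:,::-1])
print(plane(f,[[178,202],[162,221],[181,248],[262,157]],.07))
E
```

```text
green 376 143 223 188 276
((482.1948547363281, 363.211669921875), (225.58145141601562, 143.0377960205078), 37.36988830566406) [[349.1000061035156, 351.6000061035156], [436.0, 237.89999389648438], [615.2000122070312, 374.79998779296875], [528.4000244140625, 488.5]]
brass 87 180 234 187 245
[[0.49716834 0.25977005 0.1       ]]
red 1850 107 189 139 221
((640.0239868164062, 486.5904235839844), (229.67599487304688, 164.16073608398438), 37.44213104248047) [[498.8999938964844, 481.8999938964844], [598.7000122070312, 351.6000061035156], [781.0999755859375, 491.20001220703125], [681.2999877929688, 621.5999755859375]]
[[0.57041156 0.3809821  0.07      ]
 [0.51267304 0.42707626 0.07      ]
 [0.43256877 0.36664118 0.07      ]
 [0.71031413 0.12714305 0.07      ]]
```

View pics/c0.png

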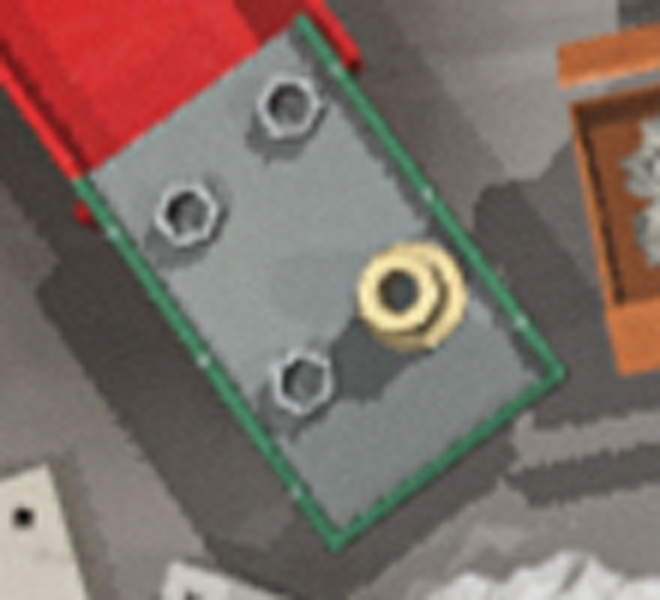

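```bash
cat >> h.py <<'E'
BC=np.array([.4822,.3632]); A=np.deg2rad(37.4)
BY=-np.array([np.cos(A),np.sin(A)]); BX=np.array([BY[1],-BY[0]])
def board(P): 
    q=np.atleast_2d(P)[:,:2]-BC; return np.c_[q@BX,q@BY]*1000
def world(x,y): return BC+(x*BX+y*BY)/1000
E
python3 - <<'E'
from h import *
f=np.load('top0.npz')
print(board(plane(f,[[178.0,202.2],[161,220],[180.2,248.5]],.076)).round(1))
print(board(plane(f,[[196.3,233.1]],.104)).round(1), board(plane(f,[[200,236]],.066)))
for x,y in [(0,0),(0,-30),(30,-30),(-30,-30)]: print(world(x,y))
E
```

```text
[[-39.7 -78.8]
 [ 31.9 -65.8]
 [ 34.6  38. ]]
[[-33.   34.5]] [[-32.46028408  42.16566696]]
[0.4822 0.3632]
[0.50603244 0.38142128]
[0.48781116 0.40525371]
[0.52425371 0.35758884]
```

Request:
drive_tool(steps=[0.02, 0, 0, 0, 0, -7, -1, 0.02, 0, 0, 0, 0, -7, -1, 0, 0, 0, 0, 0, -7, 0, 0, 0, 0, 0, 0, -7, 0.6, 0, 0, 0, 0, 0, -7, 0.6, 0, 0, 0, 0, 0, -7, 0.6, 0, 0, 0, 0, 0, -7, 0.6, 0, 0, 0, 0, 0, -7, 0.6])

```text
clock: 0.77
eef_pos: [0.1699, 0.5122, 0.3032]
tool_rot: [0.44, 0.898, -0.001, 0.0]
ft_force: [-0.1, 0.3, -0.4]
grip_width: 0.0171
```

Request:
drive_tool(steps=[-0.031, 0.0137, 0, 0, 0, 0, 0.6, -0.031, 0.0137, 0, 0, 0, 0, 0.6, -0.031, 0.0137, 0, 0, 0, 0, 0.6, -0.031, 0.0137, 0, 0, 0, 0, 0.6, -0.031, 0.0137, 0, 0, 0, 0, 0.6, -0.031, 0.0137, 0, 0, 0, 0, 0.6, -0.031, 0.0137, 0, 0, 0, 0, 0.6, -0.031, 0.0137, 0, 0, 0, 0, 0.6])

```text
clock: 1.43
eef_pos: [0.4088, 0.3807, 0.3034]
tool_rot: [0.443, 0.896, -0.0, -0.0]
ft_force: [0.2, 0.3, 0.2]
grip_width: 0.0169
```

Request:
drive_tool(steps=[-0.031, 0.0137, 0, 0, 0, 0, 0.6, -0.031, 0.0137, 0, 0, 0, 0, 0.6, 0, 0, 0, 0, 0, 0, 0.6, 0, 0, 0, 0, 0, 0, 0.6])

```text
clock: 1.77
eef_pos: [0.4683, 0.3479, 0.3029]
tool_rot: [0.445, 0.896, -0.001, -0.0]
ft_force: [-0.4, -0.6, -0.3]
grip_width: 0.0172
```

```bash
python3 - <<'E'
from workcell import bot, vision
import cv2,numpy as np
from h import *
o=bot.get_obs(); print(o['eef_pos'],o['tool_rot'],o['joint_pos'],o['ft_force'],board(o['eef_pos']))
m=vision.camera_model('wrist'); p,d=vision.camera('wrist')
np.savez("wrist1.npz",p=p,d=d,**m); print(m)
cv2.imwrite("pics/wrist1.png",p[:,:,::-1])
E
```

```text
[0.46831879 0.34790634 0.30285883] [ 4.44784722e-01  8.95637076e-01 -7.32858651e-04 -4.91879402e-04] [ 6.38847314e-01  4.10385411e-01  2.41552231e-01  1.40371568e+00
  2.11506209e-04 -1.00810438e-02] [-0.3895374  -0.6193451  -0.34362534] [[-3.71839441 20.31643379]]
{'mtx': array([[297.31863964,   0.        , 256.28624604],
       [  0.        , 297.31863964, 187.92200253],
       [  0.        ,   0.        ,   1.        ]]), 'rvec': array([-1.31979593, -2.65158013, -0.44524169]), 'tvec': array([ 0.00499527, -0.59314947,  0.18967171])}
```

View pics/wrist1.png

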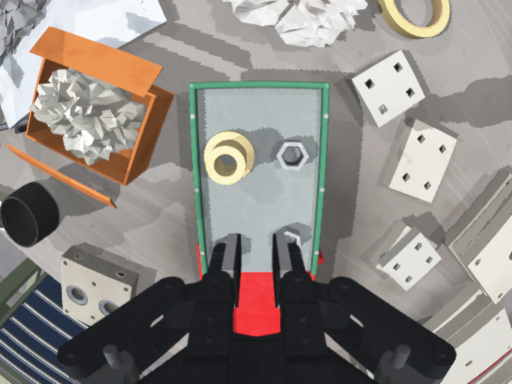

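The wrist view shows the bush at (228,158), nut 3 at (292,153) and nut 2 at (292,238), partly behind the right finger. Nut 1 is hidden behind the left finger. Next I'll measure these and the gripper's own outline, for clearance to the bush.

```bash
cat >> h.py <<'E'
def fish(m,d=None,uv=None):
    K=m['mtx']; 
    if uv is None:
        v,u=np.mgrid[0:384,0:512]; uv=np.c_[u.ravel(),v.ravel()]
    uv=np.atleast_2d(uv).astype(float)
    a=(uv-[K[0,2],K[1,2]])/K[0,0]; r=np.linalg.norm(a,axis=1)+1e-9
    dd=np.c_[a/r[:,None]*np.sin(r)[:,None],np.cos(r)]
    R=cv2.Rodrigues(np.asarray(m['rvec']))[0]; c=-R.T@np.asarray(m['tvec'])
    if d is not None: 
        return c+(dd/dd[:,2:]*d.ravel()[:,None])@R
    return c, dd@R
def fplane(m,uv,z):
    c,d=fish(m,uv=uv); return c+d*((z-c[2])/d[:,2])[:,None]
E
python3 - <<'E'
from h import *
from scipy.spatial.transform import Rotation as Ro
f=np.load('wrist1.npz')
print('cam',fish(f,uv=[0,0])[0])
print('nut3,nut2',board(fplane(f,[[292,153],[292,238]],.076)).round(1))
print('bush top',board(fplane(f,[[228,158]],.104)).round(1))
print('back corners inner',board(fplane(f,[[198,90],[323,90]],.060)).round(1))
print('back corners outer',board(fplane(f,[[189,82],[330,83]],.070)).round(1))
print('rims outer rows',board(fplane(f,[[198,245],[321,245]],.070)).round(1))
P=fish(f,f['d']); T=Ro.from_quat([.44478,.89564,-.00073,-.00049]).as_matrix()
Q=(P-[.4683,.3479,.3029])@T*1000
ok=(f['d'].ravel()>0)&(Q[:,2]<120)
# outline by z
for z in range(-60,90,10):
    s=ok&(Q[:,2]>=z)&(Q[:,2]<z+10)&(abs(Q[:,0])<150)&(abs(Q[:,1])<100)
    if s.sum()>5: print(z,s.sum(),Q[s].min(0).round(0)[:2],Q[s].max(0).round(0)[:2])
s=(P[:,2]>.07)&(P[:,2]<.079)
d=board(P);k=s&(abs(d[:,0])<60)&(abs(d[:,1])<112)
for c in [(34,38),(32,-66),(-40,-79)]:
    q=k&(np.hypot(d[:,0]-c[0],d[:,1]-c[1])<24); print(c,q.sum(),d[q].mean(0) if q.any() else '')
E
```

```text
cam [0.40122548 0.29652341 0.37271783]
nut3,nut2 [[ 32.8  40.1]
 [ 36.3 -58.1]]
bush top [[-30.1  41.7]]
back corners inner [[-64.4 105.6]
 [ 66.6 105.3]]
back corners outer [[-71.6 114.3]
 [ 71.6 112.9]]
rims outer rows [[-73.5 -70.7]
 [ 72.6 -71.9]]
-30 5436 [-65. -21.] [64.  0.]
-20 8089 [-65. -20.] [64.  5.]
-10 6407 [-60. -19.] [59. 13.]
0 4013 [-55. -18.] [55. 13.]
10 4642 [-49. -15.] [48. 13.]
20 2278 [-43. -15.] [44. 12.]
30 903 [-30. -14.] [28. 11.]
40 740 [-23. -12.] [22. 11.]
50 634 [-23. -12.] [22. 11.]
60 418 [-22. -12.] [22. 11.]
70 22 [-9.  3.] [ 8. 10.]
(34, 38) 497 [33.3471145  37.24175363]
(32, -66) 149 [ 37.16542461 -56.25540739]
(-40, -79) 18 [-45.36677198 -65.17309573]
```

Request:
drive_tool(steps=[-0.011, 0.0195, 0, 0, 0, 0, 0.6, -0.011, 0.0195, 0, 0, 0, 0, 0.6, -0.011, 0.0195, 0.03, 0, 0, 0, 0.6, 0, 0, 0.03, 0, 0, 0, 0.6, 0, 0, 0.03, 0, 0, 0, 0.6, 0, 0, 0.03, 0, 0, 0, 0.6, 0, 0, 0.03, 0, 0, 0, 0.6, 0, 0, 0, 0, 0, 0, 0.6])

```text
clock: 2.48
eef_pos: [0.5286, 0.3575, 0.1466]
tool_rot: [0.442, 0.897, -0.006, -0.004]
ft_force: [-1.5, -0.5, -1.0]
grip_width: 0.0173
```

```bash
python3 - <<'E'
from workcell import bot, vision
import cv2,numpy as np
from h import *
o=bot.get_obs(); print(o['eef_pos'],o['tool_rot'],o['ft_force'],board(o['eef_pos']))
m=vision.camera_model('top'); p,d=vision.camera('top')
c=cv2.resize(p[185:285,130:240],None,fx=6,fy=6,interpolation=cv2.INTER_CUBIC)
p,d=vision.camera('scene')
e=cv2.resize(p[180:280,110:290],None,fx=4,fy=4,interpolation=cv2.INTER_CUBIC)
p,d=vision.camera('wrist')
for n,i in [('t',c),('s',e),('w',p)]: cv2.imwrite(f"pics/{n}2.png",i[:,:,::-1])
E
```

```text
[0.52856714 0.35745089 0.14655834] [ 0.44205043  0.89696324 -0.00595155 -0.00359801] [-1.45973597 -0.50666543 -0.96343447] [[-32.7294608  -33.34285939]]
```

View pics/s2.png

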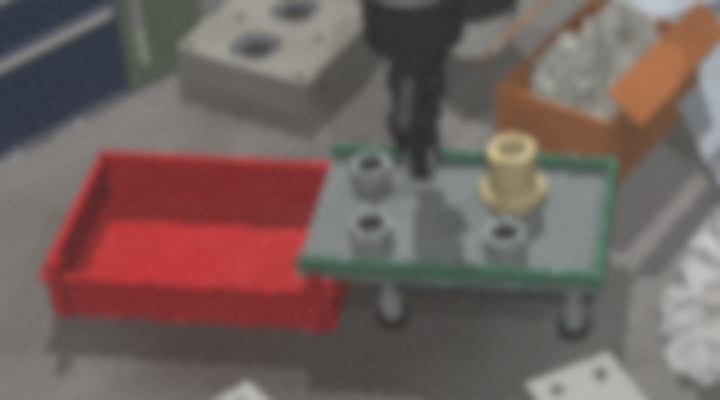

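View pics/w2.png

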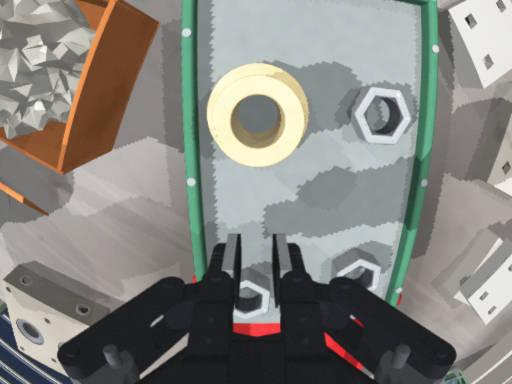

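The scene view shows the fingertips behind nut 1, clear of it, with the bush well behind them. The wrist view shows nut 1 at (250,298), between the fingers (centre column 257).

```bash
python3 - <<'E'
from workcell import bot, vision
from h import *
o=bot.get_obs(); print(o['clock'],o['eef_pos'],o['tool_rot'],o['ft_force'],board(o['eef_pos']))
m=vision.camera_model('wrist')
# nut visible approx pixel
print(board(fplane(m,[[250,298],[361,272],[382,116]],.076)),board(fplane(m,[[259,115]],.104)))
E
```

```text
2.6333 [0.53319588 0.35974072 0.15522241] [4.42430776e-01 8.96802521e-01 4.60986292e-04 1.87315715e-04] [ 1.52637241  0.5739439  -0.10026262] [[-33.72176761 -38.41079247]]
[[-38.14452418 -80.38090802]
 [ 32.58983626 -62.22285034]
 [ 32.33241869  34.70651573]] [[-33.01284736  35.44925978]]
```

Request:
drive_tool(steps=[-0.004, 0, 0.007, 0, 0, 0, 0.6, 0, 0, 0.007, 0, 0, 0, 0.6, 0, 0, 0.003, 0, 0, 0, 0.6, 0, 0, 0, 0, 0, 0, 0.6, 0, 0, 0, 0, 0, 0, 0.6])

```text
clock: 3.05
eef_pos: [0.536, 0.3553, 0.1371]
tool_rot: [0.443, 0.896, 0.0, -0.0]
ft_force: [0.4, 0.0, 0.0]
grip_width: 0.017
```

Request:
drive_tool(steps=[0, 0.003, 0, 0, 0, 0, 0.6, 0, 0.004, 0, 0, 0, 0, 0.6, 0, 0.005, 0, 0, 0, 0, 0.6, 0, 0.005, 0, 0, 0, 0, 0.6, 0, 0.005, 0, 0, 0, 0, 0.6, 0, 0.005, 0, 0, 0, 0, 0.6, 0, 0.005, 0, 0, 0, 0, 0.6, 0, 0.005, 0, 0, 0, 0, 0.6])

```text
clock: 3.72
eef_pos: [0.5658, 0.3782, 0.1368]
tool_rot: [0.443, 0.896, -0.0, -0.0]
ft_force: [0.2, -0.9, 0.9]
grip_width: 0.0168
```

```bash
cat > look.py <<'E'
import sys
from workcell import bot, vision
from h import *
n=sys.argv[1]
o=bot.get_obs(); print(o['clock'],o['eef_pos'],o['tool_rot'],o['ft_force'],board(o['eef_pos']))
p,d=vision.camera('scene')
e=cv2.resize(p[180:280,110:290],None,fx=4,fy=4,interpolation=cv2.INTER_CUBIC)
p,d=vision.camera('wrist')
p=np.vstack([e[:,:712],cv2.resize(p,None,fx=.52,fy=.52,interpolation=cv2.INTER_AREA)[:,:]*0]) if 0 else np.hstack([e[:,104:,:][:384,:288] if 0 else cv2.resize(e,(400,222)),np.zeros((222,1,3),np.uint8),cv2.resize(p[60:350],(392,222))])
cv2.imwrite(f"pics/{n}.png",p[:,:,::-1])
E
python3 look.py l3
```

```text
3.7167 [0.56578797 0.37822308 0.13682537] [ 4.43142098e-01  8.96451377e-01 -8.03696452e-05 -6.30417602e-05] [ 0.22420982 -0.86558021  0.90476433] [[-38.83475697 -75.52816651]]
```

View pics/l3.png

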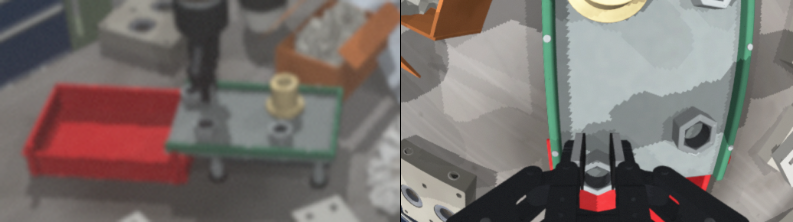

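Nut 1 sits centred ahead of the fingers, close to the edge (scene panel, about (193,95)). I'll carry on pushing.

Request:
drive_tool(steps=[0, 0.005, 0, 0, 0, 0, 0.6, 0, 0.005, 0, 0, 0, 0, 0.6, 0, 0.005, 0, 0, 0, 0, 0.6, 0, 0.005, 0, 0, 0, 0, 0.6, 0, 0.005, 0, 0, 0, 0, 0.6, 0, 0.005, 0, 0, 0, 0, 0.6, 0, 0.003, 0, 0, 0, 0, 0.6, 0, 0, 0, 0, 0, 0, 0.6])

```text
clock: 4.48
eef_pos: [0.5922, 0.3984, 0.1367]
tool_rot: [0.443, 0.896, 0.0, 0.0]
ft_force: [0.2, 0.3, -0.7]
grip_width: 0.0168
```

```bash
python3 look.py l4
```

```text
4.4833 [0.59221552 0.39840789 0.13674638] [4.43128318e-01 8.96458142e-01 2.71393447e-04 1.38072908e-04] [ 0.22674691  0.26598758 -0.66823285] [[ -38.85110773 -108.78235636]]
```

View pics/l4.png

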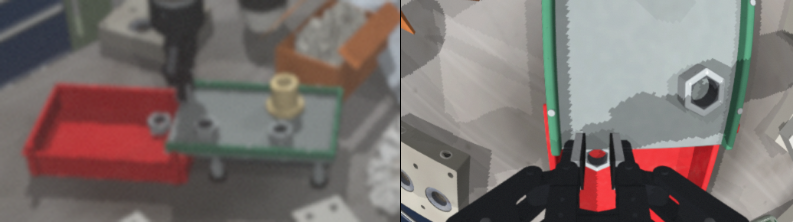

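Nut 1 has gone over and lies in the tray (scene panel, (158,122)). Nut 2 is next.

Request:
drive_tool(steps=[0, -0.003, -0.015, 0, 0, 0, 0.6, 0, -0.003, -0.015, 0, 0, 0, 0.6, 0.018, -0.019, 0, 0, 0, 0, 0.6, 0.018, -0.019, 0, 0, 0, 0, 0.6, 0.018, -0.019, 0, 0, 0, 0, 0.6, 0.018, -0.019, 0, 0, 0, 0, 0.6, 0, 0, 0, 0, 0, 0, 0.6, 0, 0, 0, 0, 0, 0, 0.6])

```text
clock: 5.25
eef_pos: [0.4815, 0.4056, 0.1686]
tool_rot: [0.442, 0.897, 0.0, 0.0]
ft_force: [-0.0, -0.5, 0.3]
grip_width: 0.0167
```

```bash
python3 look.py l5
```

```text
5.25 [0.48146466 0.40561404 0.16857151] [4.42247690e-01 8.96892832e-01 3.85894212e-04 2.83322669e-04] [-0.02987529 -0.45064778  0.27507158] [[ 34.14095834 -25.17709736]]
```

View pics/l5.png

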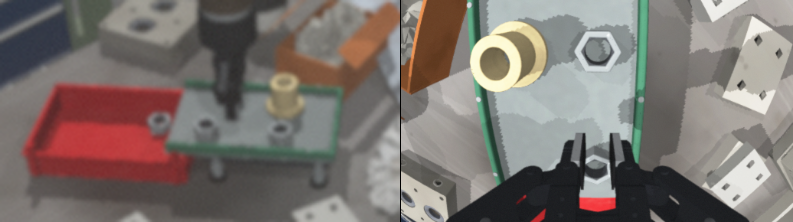

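The fingers are centred behind nut 2 (wrist panel, (597,165)). I'll lower them and push.

Request:
drive_tool(steps=[0, 0, 0.011, 0, 0, 0, 0.6, 0, 0, 0.011, 0, 0, 0, 0.6, 0, 0, 0.009, 0, 0, 0, 0.6, 0, 0, 0, 0, 0, 0, 0.6, 0, 0.003, 0, 0, 0, 0, 0.6, 0, 0.005, 0, 0, 0, 0, 0.6, 0, 0.005, 0, 0, 0, 0, 0.6, 0, 0.005, 0, 0, 0, 0, 0.6])

```text
clock: 6.02
eef_pos: [0.4976, 0.4165, 0.1355]
tool_rot: [0.443, 0.896, -0.0, -0.0]
ft_force: [-0.2, 0.1, 0.2]
grip_width: 0.0172
```

Request:
drive_tool(steps=[0, 0.005, 0, 0, 0, 0, 0.6, 0, 0.005, 0, 0, 0, 0, 0.6, 0, 0.005, 0, 0, 0, 0, 0.6, 0, 0.005, 0, 0, 0, 0, 0.6, 0, 0.005, 0, 0, 0, 0, 0.6, 0, 0.005, 0, 0, 0, 0, 0.6, 0, 0.005, 0, 0, 0, 0, 0.6, 0, 0.005, 0, 0, 0, 0, 0.6])

```text
clock: 6.68
eef_pos: [0.5292, 0.4409, 0.1359]
tool_rot: [0.443, 0.896, -0.0, -0.0]
ft_force: [0.2, 0.3, -0.1]
grip_width: 0.0171
```

```bash
python3 look.py l6
```

```text
6.6833 [0.5292035  0.44085337 0.13591329] [ 4.43132222e-01  8.96456264e-01 -1.72882049e-05 -1.48668295e-05] [ 0.17461366  0.31931441 -0.06245975] [[ 33.14017946 -84.50504455]]
```

View pics/l6.png

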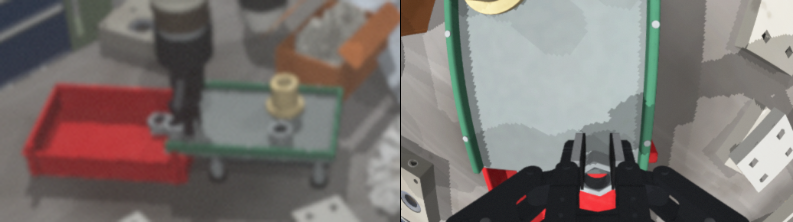

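Nut 2 is at the edge, in front of the fingers. I'll push it on over and follow through.

Request:
drive_tool(steps=[0, 0.005, 0, 0, 0, 0, 0.6, 0, 0.005, 0, 0, 0, 0, 0.6, 0, 0.005, 0, 0, 0, 0, 0.6, 0, 0.005, 0, 0, 0, 0, 0.6, 0, 0.004, 0, 0, 0, 0, 0.6, 0, 0, 0, 0, 0, 0, 0.6, 0, 0, 0, 0, 0, 0, 0.6])

```text
clock: 7.37
eef_pos: [0.5481, 0.4553, 0.1357]
tool_rot: [0.443, 0.896, -0.0, -0.0]
ft_force: [0.6, 0.3, -1.1]
grip_width: 0.0173
```

```bash
python3 look.py l7
```

```text
7.3667 [0.54806391 0.45526346 0.135669  ] [ 4.43144393e-01  8.96450246e-01 -5.28911430e-05 -3.21531337e-05] [ 0.60400201  0.25904377 -1.10728203] [[  33.13241356 -108.24037704]]
```

View pics/l7.png

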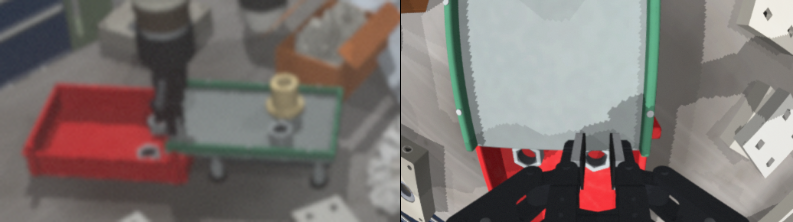

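Nut 2 is in the tray (scene panel, (148,152)). For nut 3 I'll raise the fingers, go back along board x ≈ 34, and come down behind it.

Request:
drive_tool(steps=[0, -0.003, -0.025, 0, 0, 0, 0.6, 0, -0.008, -0.025, 0, 0, 0, 0.6, 0, -0.023, 0, 0, 0, 0, 0.6, 0, -0.03, 0, 0, 0, 0, 0.6, 0, -0.03, 0, 0, 0, 0, 0.6, 0, -0.03, 0, 0, 0, 0, 0.6, 0, -0.03, 0, 0, 0, 0, 0.6, 0, -0.02, 0, 0, 0, 0, 0.6])

```text
clock: 8.13
eef_pos: [0.407, 0.3474, 0.186]
tool_rot: [0.443, 0.896, -0.001, -0.0]
ft_force: [0.3, -0.2, 0.4]
grip_width: 0.0169
```

Request:
drive_tool(steps=[0, -0.01, 0, 0, 0, 0, 0.6, 0, 0, 0, 0, 0, 0, 0.6, 0, 0, 0, 0, 0, 0, 0.6])

```text
clock: 8.38
eef_pos: [0.4017, 0.3434, 0.1866]
tool_rot: [0.443, 0.896, 0.001, 0.0]
ft_force: [0.6, 0.4, 0.7]
grip_width: 0.017
```

```bash
python3 look.py l8
```

```text
8.3833 [0.40170821 0.34344513 0.18656338] [4.43098860e-01 8.96472485e-01 6.34227490e-04 2.85125954e-04] [0.62519482 0.35069744 0.73409199] [[33.19521397 75.9424864 ]]
```

View pics/l8.png

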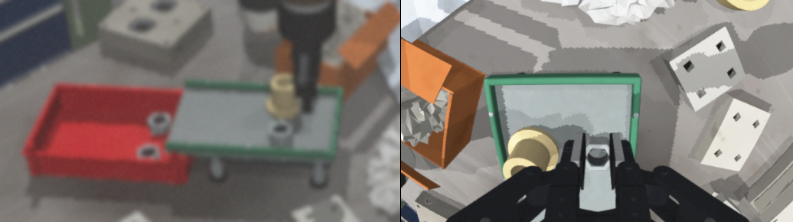

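Request:
drive_tool(steps=[0.001, 0, 0.014, 0, 0, 0, 0.6, 0, 0, 0.014, 0, 0, 0, 0.6, 0, 0, 0.012, 0, 0, 0, 0.6, 0, 0, 0.009, 0, 0, 0, 0.6, 0, 0, 0, 0, 0, 0, 0.6, 0, 0.003, 0, 0, 0, 0, 0.6, 0, 0.005, 0, 0, 0, 0, 0.6, 0, 0.005, 0, 0, 0, 0, 0.6])

```text
clock: 9.15
eef_pos: [0.4125, 0.3529, 0.1378]
tool_rot: [0.443, 0.896, 0.001, 0.0]
ft_force: [0.5, 1.0, -0.7]
grip_width: 0.0166
```

Request:
drive_tool(steps=[0, 0.005, 0, 0, 0, 0, 0.6, 0, 0.005, 0, 0, 0, 0, 0.6, 0, 0.005, 0, 0, 0, 0, 0.6, 0, 0.005, 0, 0, 0, 0, 0.6, 0, 0.005, 0, 0, 0, 0, 0.6, 0, 0.005, 0, 0, 0, 0, 0.6, 0, 0.005, 0, 0, 0, 0, 0.6, 0, 0.005, 0, 0, 0, 0, 0.6])

```text
clock: 9.82
eef_pos: [0.4436, 0.3767, 0.1369]
tool_rot: [0.443, 0.896, -0.0, -0.0]
ft_force: [-0.8, -0.4, 0.9]
grip_width: 0.0169
```

```bash
python3 look.py l9
```

```text
9.8167 [0.44357254 0.37666087 0.13686022] [ 4.43144043e-01  8.96450418e-01 -5.37584154e-05 -4.66077945e-05] [-0.78831731 -0.43516836  0.91027561] [[34.15490126 22.51041296]]
```

View pics/l9.png

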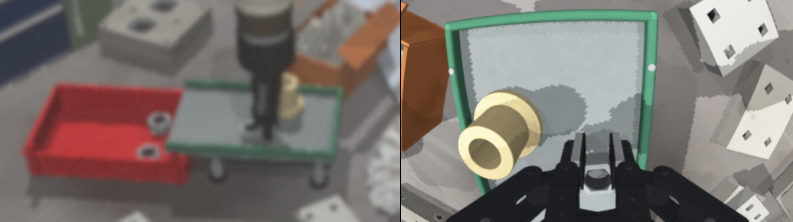

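Nut 3 is moving straight ahead between the fingers (wrist panel, (597,180)), and the bush hasn't been touched. I'll continue.

Request:
drive_tool(steps=[0, 0.007, 0, 0, 0, 0, 0.6, 0, 0.007, 0, 0, 0, 0, 0.6, 0, 0.007, 0, 0, 0, 0, 0.6, 0, 0.007, 0, 0, 0, 0, 0.6, 0, 0.007, 0, 0, 0, 0, 0.6, 0, 0.007, 0, 0, 0, 0, 0.6, 0, 0.007, 0, 0, 0, 0, 0.6, 0, 0.007, 0, 0, 0, 0, 0.6])

```text
clock: 10.58
eef_pos: [0.4883, 0.4108, 0.1369]
tool_rot: [0.443, 0.896, -0.0, -0.0]
ft_force: [-0.0, -0.0, 0.1]
grip_width: 0.0169
```

Request:
drive_tool(steps=[0, 0.006, 0, 0, 0, 0, 0.6, 0, 0.006, 0, 0, 0, 0, 0.6, 0, 0.006, 0, 0, 0, 0, 0.6, 0, 0.006, 0, 0, 0, 0, 0.6, 0, 0.006, 0, 0, 0, 0, 0.6, 0, 0.006, 0, 0, 0, 0, 0.6, 0, 0.006, 0, 0, 0, 0, 0.6, 0, 0.004, 0, 0, 0, 0, 0.6])

```text
clock: 11.25
eef_pos: [0.5249, 0.4388, 0.1369]
tool_rot: [0.443, 0.896, 0.0, 0.0]
ft_force: [-0.7, -0.8, 0.2]
grip_width: 0.0168
```

```bash
python3 look.py l10
```

```text
11.25 [0.52490445 0.4388131  0.1368857 ] [4.43129784e-01 8.96457443e-01 2.00459957e-04 8.86468342e-05] [-0.65561967 -0.83234531  0.23340067] [[ 34.13050226 -79.8506159 ]]
```

View pics/l10.png

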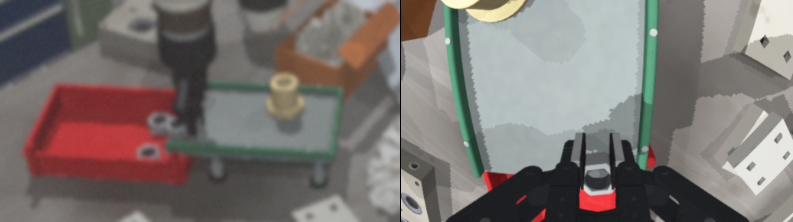

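Nut 3 is at the edge. Final push:

Request:
drive_tool(steps=[0, 0.005, 0, 0, 0, 0, 0.6, 0, 0.005, 0, 0, 0, 0, 0.6, 0, 0.005, 0, 0, 0, 0, 0.6, 0, 0.005, 0, 0, 0, 0, 0.6, 0, 0.005, 0, 0, 0, 0, 0.6, 0, 0.004, 0, 0, 0, 0, 0.6, 0, 0, 0, 0, 0, 0, 0.6, 0, 0, 0, 0, 0, 0, 0.6])

```text
clock: 12.02
eef_pos: [0.5475, 0.4561, 0.1367]
tool_rot: [0.443, 0.896, -0.0, -0.0]
ft_force: [-0.2, 0.1, -1.0]
grip_width: 0.0171
```

Request:
drive_tool(steps=[0, -0.005, -0.02, 0, 0, 0, 0.6, 0, -0.01, -0.03, 0, 0, 0, 0.6, 0, -0.02, -0.03, 0, 0, 0, 0.6, 0, -0.03, -0.03, 0, 0, 0, 0.6, 0, -0.03, -0.03, 0, 0, 0, 0.6, 0, -0.03, -0.02, 0, 0, 0, 0.6, 0, -0.03, 0, 0, 0, 0, 0.6, 0, -0.02, 0, 0, 0, 0, 0.6])

```text
clock: 12.68
eef_pos: [0.4075, 0.3491, 0.2983]
tool_rot: [0.443, 0.896, 0.002, 0.001]
ft_force: [-0.3, -0.2, -0.4]
grip_width: 0.017
```

Request:
drive_tool(steps=[0.035, 0, 0, 0, 0, 0, 0.6, 0.035, 0, 0, 0, 0, 0, 0.6, 0.035, 0, 0, 0, 0, 0, 0.6, 0.035, 0, 0, 0, 0, 0, 0.6, 0.035, 0, 0, 0, 0, 0, 0.6, 0.02, 0, 0, 0, 0, 0, 0.6, 0, 0, 0, 0, 0, 0, 0.6, 0, 0, 0, 0, 0, 0, 0.6])

```text
clock: 13.35
eef_pos: [0.2897, 0.5057, 0.2956]
tool_rot: [0.442, 0.897, -0.0, 0.0]
ft_force: [0.6, -0.0, -0.6]
grip_width: 0.0169
```

```bash
python3 look.py l11; python3 - <<'E'
from workcell import bot, vision
from h import *
m=vision.camera_model('top'); p,d=vision.camera('top')
cv2.imwrite('pics/top11.png',p[:,:,::-1])
a=np.load('top0.npz')['p']
c=np.hstack([cv2.resize(q[130:285,100:290],None,fx=2.1,fy=2.1,interpolation=cv2.INTER_CUBIC) for q in (a,p)])
cv2.imwrite('pics/cmp11.png',c[:,:,::-1])
hsv=[cv2.cvtColor(q,cv2.COLOR_RGB2HSV) for q in (a,p)]
for h in hsv:
    k=cv2.inRange(h,(12,60,90),(32,255,255))[215:250,180:215]; ys,xs=np.nonzero(k); print('bush',len(xs),xs.mean()+180,ys.mean()+215)
    k=cv2.inRange(h[:,:,2],0,45)[140:175,245:280]; ys,xs=np.nonzero(k); print('mug',len(xs),xs.mean()+245,ys.mean()+140)
E
```

```text
13.35 [0.28966793 0.50569368 0.29563743] [ 4.41995703e-01  8.97017093e-01 -3.03726616e-04  2.04766812e-04] [ 0.60867253 -0.01329358 -0.59197081] [[230.13838605  66.40307476]]
bush 224 198.51785714285714 233.93303571428572
mug 385 260.64155844155846 156.03376623376624
bush 221 198.6289592760181 233.86425339366517
mug 373 260.5603217158177 155.93297587131366
```

View pics/cmp11.png

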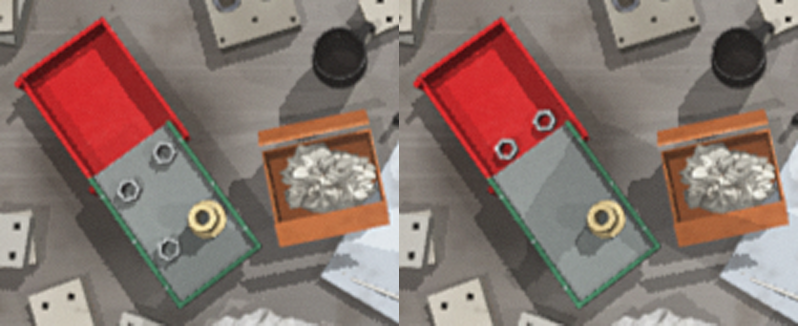

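View pics/top11.png

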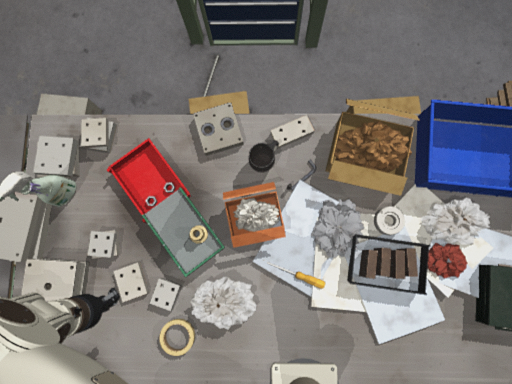

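View pics/l11.png

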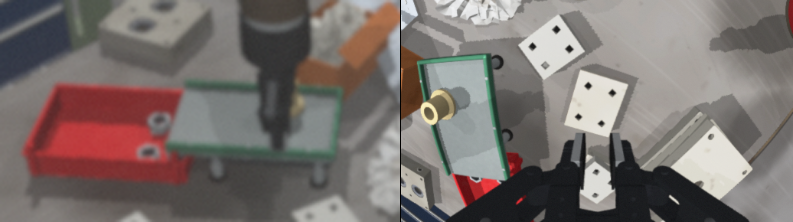

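Both views show only two nuts in the tray, and the board is clear. Nut 3 may be stacked on nut 2 or under the overhang, so I'll check the heights.

```bash
python3 - <<'E'
from workcell import bot, vision
from h import *
for n in ('top','scene'):
    m=vision.camera_model(n); p,d=vision.camera(n)
    v,u=np.mgrid[0:384,0:512]; c,r=ray(m,np.c_[u.ravel(),v.ravel()]); R=cv2.Rodrigues(m['rvec'])[0]
    s=d.ravel()/(r@R.T[:,2]); P=c+r*s[:,None]
    b=board(P); hsv=cv2.cvtColor(p,cv2.COLOR_RGB2HSV).reshape(-1,3)
    k=(d.ravel()>0)&(abs(b[:,0])<68)&(b[:,1]<-85)&(b[:,1]>-300)&(hsv[:,1]<90)&(P[:,2]<.055)
    for i in [0,1]:
        q=k&((b[:,0]>0)==bool(i)); print(n,i,q.sum(),b[q].mean(0).round(0),b[q].min(0).round(0),b[q].max(0).round(0),(P[q,2]*1000).round(0).astype(int)[:60].tolist())
    if n=='scene':
        cv2.imwrite('pics/s12.png',cv2.resize(p[210:270,115:215],None,fx=8,fy=8,interpolation=cv2.INTER_CUBIC)[:,:,::-1])
    else: cv2.imwrite('pics/t12.png',cv2.resize(p[135:225,105:195],None,fx=6.6,fy=6.6,interpolation=cv2.INTER_CUBIC)[:,:,::-1])
E
```

```text
top 0 86 [ -37. -144.] [ -68. -173.] [ -2. -86.] [1, 4, 1, 1, 15, 16, 15, 16, 18, 16, -3, 1, 16, 16, 18, 16, 15, 19, 15, -1, 18, 19, 15, 16, 14, 17, -4, 18, 14, 19, 19, 8, 16, 14, 13, 19, 18, 15, 18, 20, 16, 15, 18, 7, 4, 17, 15, 1, 14, 15, 18, 18, 15, 3, 2, 17, 19, 14, 10, 10]
top 1 75 [  34. -147.] [   3. -170.] [ 66. -92.] [18, 18, 1, -2, 2, 16, 18, 19, 15, 13, 17, 16, 16, 17, 14, 18, 18, 8, 1, 17, 15, 2, 19, 17, 20, 21, 13, 16, 18, 14, 2, 18, 22, 10, 18, 20, 14, 3, 15, 17, 14, 0, 17, 23, 23, 19, 5, 0, 15, 21, 11, 4, 20, 17, 17, 21, 18, 20, 16, 14]
scene 0 98 [ -37. -149.] [ -68. -172.] [ -21. -134.] [4, 21, 21, 19, 20, 18, 20, 20, 23, 22, 16, 16, 16, 15, 16, 22, 20, 4, 14, 20, 23, 12, 13, 8, 10, 12, 17, 19, 3, 6, 4, 19, 19, 12, 11, 7, 5, 11, 21, 17, 16, 0, 1, 19, 16, 16, 3, 2, 18, 18, 21, 18, 16, 7, 16, 17, 16, 18, 19, 22]
scene 1 82 [  32. -128.] [   5. -164.] [ 68. -85.] [18, 18, 17, 21, 19, 19, 20, 18, 17, 20, 23, 18, 17, 13, 12, 10, 11, 16, 19, 16, 0, 19, 16, 10, 8, 8, 7, 15, 9, 17, 17, 55, 20, 22, 10, 5, 4, 5, 8, 21, 17, 17, 31, 12, 14, 12, 44, 44, 19, 17, 13, 21, 19, 23, 16, 15, 12, 6, 13, 6]
```

View pics/s12.png

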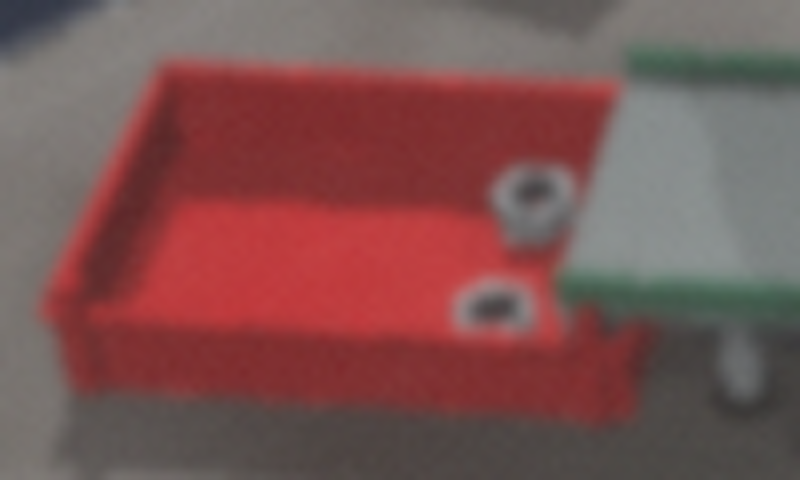

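View pics/t12.png

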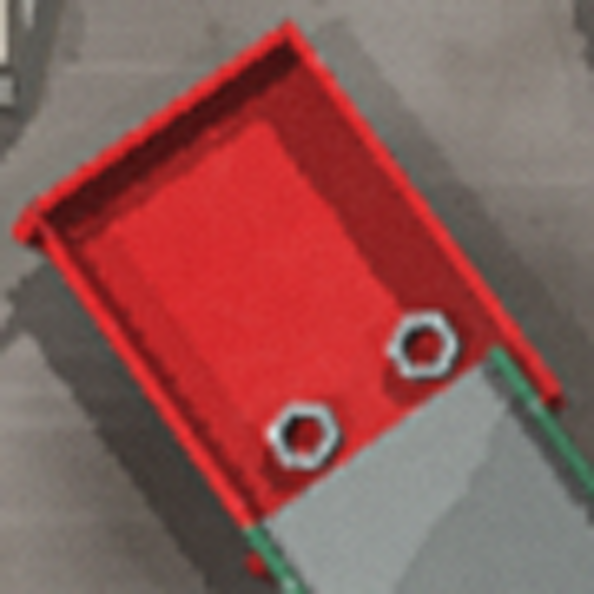

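The two visible nuts both lie flat on the tray floor (tops at z ≈ 18 mm), so nut 3 isn't stacked on either of them. It's probably under the 30 mm overhang; a greyish spot shows in the scene crop at about (565,325). I'll swing the wrist camera round to the far side and look under the edge.

Request:
drive_tool(steps=[-0.033, 0.0237, 0, 0, 0, 0, 0.6, -0.033, 0.0237, 0, 0, 0, 0, 0.6, -0.033, 0.0237, 0, 0, 0, 0, 0.6, -0.033, 0.0237, 0, 0, 0, 0, 0.6, -0.033, 0.0237, 0, 0, 0, 0, 0.6, -0.033, 0.0237, 0, 0, 0, 0, 0.6, -0.033, 0.0237, 0, 0, 0, 0, 0.6, 0, 0, 0, 0, 0, 0, 0.6])

```text
clock: 14.27
eef_pos: [0.5703, 0.417, 0.2929]
tool_rot: [0.448, 0.894, -0.001, 0.001]
ft_force: [-0.8, -0.7, -1.1]
grip_width: 0.0168
```

Request:
drive_tool(steps=[0, 0, 0, 0, 0, 7, 0.6, 0, 0, 0, 0, 0, 7, 0.6, 0, 0, 0, 0, 0, 7, 0.6, 0, 0, 0, 0, 0, 7, 0.6, 0, 0, 0, 0, 0, 7, 0.6, 0, 0, 0, 0, 0, 7, 0.6, 0, 0, 0, 0, 0, 7, 0.6, 0, 0, 0, 0, 0, 7, 0.6])

```text
clock: 14.93
eef_pos: [0.5632, 0.4213, 0.2959]
tool_rot: [0.814, 0.58, -0.0, 0.0]
ft_force: [-0.6, -0.6, -0.2]
grip_width: 0.017
```

Request:
drive_tool(steps=[0, 0, 0, 0, 0, 7, 0.6, 0, 0, 0, 0, 0, 7, 0.6, 0, 0, 0, 0, 0, 7, 0.6, 0, 0, 0, 0, 0, 7, 0.6, 0, 0, 0, 0, 0, 7, 0.6, 0, 0, 0, 0, 0, 7, 0.6, 0, 0, 0, 0, 0, 7, 0.6, 0, 0, 0, 0, 0, 7, 0.6])

```text
clock: 15.6
eef_pos: [0.5632, 0.4213, 0.2959]
tool_rot: [0.992, 0.13, -0.0, 0.0]
ft_force: [0.1, -0.2, -0.2]
grip_width: 0.0173
```

```bash
python3 - <<'E'
from workcell import bot, vision
from h import *
o=bot.get_obs(); print(o['clock'],o['eef_pos'],o['tool_rot'],o['joint_pos'],board(o['eef_pos']))
m=vision.camera_model('wrist'); p,d=vision.camera('wrist'); c=fish(m,uv=[0,0])[0]; print('cam',c,board(c))
t=vision.camera_model('top'); print('top cam',board(ray(t,[0,0])[0]),ray(t,[0,0])[0])
cv2.imwrite('pics/w13.png',p[:,:,::-1])
E
```

```text
15.6 [0.56320597 0.42130798 0.29588922] [ 9.91509058e-01  1.30037571e-01 -9.23143264e-05  9.32558153e-05] [ 6.42277629e-01  6.84716282e-01  6.78022150e-01  1.56435451e+00
 -7.21735913e-05  1.95226022e+00] [[ -3.03924181 -99.64570908]]
cam [0.54155895 0.50262484 0.36560364] [[  74.70794238 -131.83890067]]
top cam [[-157.93102738  208.73044708]] [0.41230497 0.11095945 1.18514153]
```

View pics/w13.png

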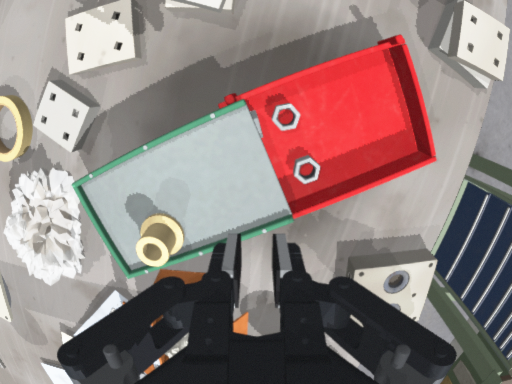

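A pale sliver shows at (257,118), just beyond the board edge on the +x side. That's likely nut 3 peeking out from under the overhang, so I'll look closer and lower.

Request:
drive_tool(steps=[0, 0, 0.02, 0, 0, 7, 0.6, 0, 0, 0.02, 0, 0, 7, 0.6, 0, 0, 0.02, 0, 0, 7, 0.6, 0, 0, 0.02, 0, 0, 7, 0.6, 0, 0, 0.02, 0, 0, 7, 0.6, 0, 0, 0.01, 0, 0, 7, 0.6, 0, 0, 0, 0, 0, 0, 0.6, 0, 0, 0, 0, 0, 0, 0.6])

```text
clock: 16.32
eef_pos: [0.5628, 0.4215, 0.1853]
tool_rot: [0.974, -0.228, -0.001, 0.001]
ft_force: [0.0, 0.6, 0.2]
grip_width: 0.0175
```

```bash
cat > w.py <<'E'
import sys
from workcell import bot, vision
from h import *
o=bot.get_obs(); print(o['clock'],o['eef_pos'],o['tool_rot'],board(o['eef_pos']))
m=vision.camera_model('wrist'); p,d=vision.camera('wrist'); c=fish(m,uv=[0,0])[0]; print('cam',c,board(c))
np.savez(sys.argv[1]+'.npz',p=p,d=d,**m)
cv2.imwrite(f'pics/{sys.argv[1]}.png',p[:,:,::-1])
P=fish(m,d);b=board(P);hsv=cv2.cvtColor(p,cv2.COLOR_RGB2HSV).reshape(-1,3)
k=(d.ravel()>0)&(abs(b[:,0])<68)&(b[:,1]<-88)&(b[:,1]>-130)&(hsv[:,1]<90)&(P[:,2]<.045)
v,u=np.mgrid[0:384,0:512]
if k.sum(): print(k.sum(),b[k].min(0),b[k].max(0),np.percentile(P[k,2],[5,50,95]),u.ravel()[k].mean(),v.ravel()[k].mean())
E
python3 w.py w14
```

```text
16.3167 [0.56275399 0.421537   0.18525946] [ 9.73563229e-01 -2.28415912e-01 -5.70774085e-04  6.95965347e-04] [[ -2.58278335 -99.42575224]]
cam [0.60058037 0.49697208 0.25484574] [[  34.36911925 -175.29302432]]
760 [  19.99788393 -121.65053778] [  54.6297015  -106.67140071] [0.00696481 0.0272137  0.03291739] 219.9907894736842 154.9578947368421
```

View pics/w14.png

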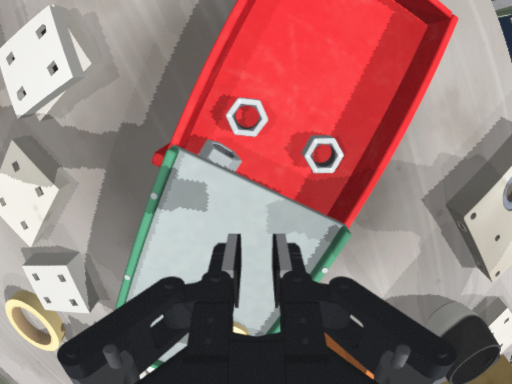

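Nut 3 is in the tray, standing on edge against the rear wall under the overhang (image (220,155)). It spans board x 20 to 55 mm and y to −122 mm, and its top is at about 33 mm, below the 41 mm wall. I'll raise the arm, check again and hand in.

Request:
drive_tool(steps=[0, 0, -0.02, 0, 0, 0, 0.6, 0, 0, -0.02, 0, 0, 0, 0.6, 0, 0, -0.02, 0, 0, 0, 0.6, 0, 0, -0.02, 0, 0, 0, 0.6, 0, 0, 0, 0, 0, 0, 0.6, 0, 0, 0, 0, 0, 0, 0.6])

```text
clock: 16.87
eef_pos: [0.5638, 0.423, 0.2696]
tool_rot: [0.973, -0.229, 0.002, -0.003]
ft_force: [0.8, 0.4, -0.2]
grip_width: 0.0172
```

```bash
python3 w.py w15; python3 - <<'E'
from workcell import bot, vision, job_done
from h import *
p,_=vision.camera('top'); a=np.load('top0.npz')['p']
g=[cv2.cvtColor(q,cv2.COLOR_RGB2GRAY)[205:235,372:405].astype(float) for q in (a,p)]
print('hub patch shift',cv2.phaseCorrelate(*g), abs(g[0]-g[1]).max())
s,_=vision.camera('scene'); s0=np.load('scene0.npz')['p']
for q in (s0,s):
    k=cv2.inRange(cv2.cvtColor(q,cv2.COLOR_RGB2HSV),(14,70,90),(30,255,255))[205:240,225:252]; y,x=np.nonzero(k); print('bush scene',len(x),x.mean(),y.mean())
E
```

```text
16.8667 [0.56384198 0.42303655 0.26958752] [ 0.97338227 -0.22916115  0.00222197 -0.00268231] [[  -2.05233345 -101.20085836]]
cam [0.60132208 0.49801112 0.33983065] [[  34.74404959 -176.51334115]]
332 [  19.60502593 -121.15379565] [  55.29714236 -106.78119808] [0.00684546 0.02792579 0.03297415] 228.4487951807229 140.49397590361446
hub patch shift ((0.033931938500785463, 0.029981679733937838), 0.9833563081939124) 18.0
bush scene 129 12.775193798449612 14.937984496124031
bush scene 144 12.875 15.875
```

View pics/w15.png

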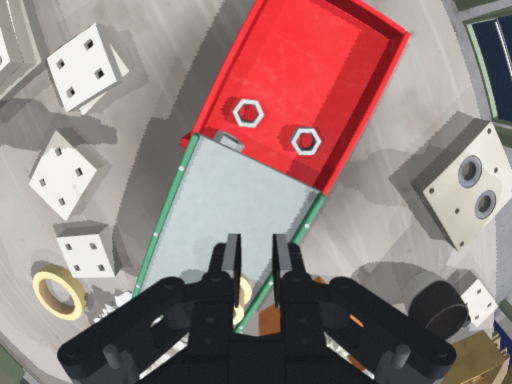

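All three nuts are in the tray and at rest: two flat at (248,112) and (306,141), and the third on edge at (228,141).

```bash
python3 -c "
from workcell import job_done
print(job_done())"
```

```text
the job is handed in; nothing more can be done
None
```

All three nuts are in the red tray, and I handed the job in at about 17 s with the arm raised clear. I swept each nut straight off the board's open end with the fingertips about 17 mm apart, and the force readings stayed around 1 N.

- **Nuts:** two lie flat on the tray floor. The third ended up on edge against the tray's rear wall, under the board's overhang. The scene and top cameras didn't show it, so I looked with the wrist camera from the far side. It was inside the tray, its top about 33 mm up and below the 41 mm wall, and it hadn't moved by a second look 0.5 s later.
- **Bush:** after the sweeps it was within about 0.1 pixel of its starting position in the top camera.
- **Bush, disagreeing check:** the last scene-camera check put its colour patch 0.9 pixel lower. I took this as a change in lighting and shadow rather than movement.
- **Mug and hub:** both were within about 0.1 pixel of where they started in the top camera.

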